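Open the weighing enclosure to its working mark

ROBOT

A 6-joint arm with a two-finger parallel gripper is mounted at the origin on the work surface. World frame = base frame: x ahead of the robot, y to its left, z up, the work surface at z = 0. Lengths are in m, angles in degrees, forces in N, time in s.
With the tool pointing down it reaches from about 0.325 to 0.775 m from the base axis. Payload 5.5 kg.
Tool frame: the origin (TCP) lies at the centre of the arm's flange, where the gripper is bolted on; the fingertips stand 182 mm ahead of it and the grasp point (between the pads) lies 163 mm ahead of it; z points along the fingers, y is the direction in which the jaws open and shut (so a half turn about z gives the same grasp; the last joint's range is limited). The gripper opens to 88 mm and grips with 3 to 60 N. Pads are 20 mm wide; open, the fingers measure 115 mm over their backs; the gripper's body (75 mm by 178 mm) begins 61 mm behind the grasp point.
Start: joints at [71.923, 5.22, 70.514, -0, 104.267, -3.249], TCP at [0.154, 0.58, 0.405] pointing down, gripper open.
Joint ranges: [-164.24, 164.24], [-49.07, 125.15], [9.68, 141.18], [-86.29, 266.29], [3.28, 154.24], [-151.56, 151.56]. Speed limits (degrees/s): [147.25, 147.25, 172.46, 180, 180, 180].

INTERFACE

Orientations are given as [roll, pitch, yaw] about the fixed x, y, z axes, in that order (R = Rz(yaw) Ry(pitch) Rx(roll)).
In Python, from station import r gives the robot as it stands. The module is installed in compiled form; this text tells all that it offers. Calls block until the motion is done:
- r.reach(position, orientation): joint-space move of the TCP to a pose.
- r.servo_line(position, rotation=None, speed=0.15): straight line of the TCP; rotation=None keeps the orientation; speed is the mean speed in m/s.
- r.move_joints(angles): joint-space move.
- r.let_go() and r.grab(squeeze=None): open the fingers fully, or close them until they stop; squeeze is the grip in N (None keeps the last).
- r.wait(seconds).
- r.inverse_kinematics(position, orientation): joint angles nearest the present ones, or None.
- r.sense(): the state.
- r.snapshot(name): name is "scene" or "top" or "wrist"; returns a dict with "frame" (420x560x3 uint8, red, green, blue), "fx", "fy", "cx", "cy" (pixels), "dist_coeffs" ([k1, k2, p1, p2, k3] as OpenCV has them; the pictures are not rectified), "R" (3x3) and "t" (3): a world point X has camera coordinates R X + t. Camera axes: x right, y down, z forward; pixel columns grow to the right and rows downward; lengths in m; the calibration is good to about 2 mm. A picture is of the moment at which its call begins. There is no depth.
A pose or a line that the arm cannot do raises r.IKError and nothing moves.
- r.hand_in(): hands the job in, once; it reports no verdict.
The state is a dict: "clock": time; "joints": joint angles; "joint_vel": joint speeds; "joint_torque": joint torques, N m; "tcp_pos": TCP position; "orientation": TCP orientation; "contact_force": force on the tool from outside, world axes, zero at the start; "torque": the same for the moment, N m; "opening": finger opening in m.
Only numpy, scipy, OpenCV 4.12 (cv2) and the standard library are available. Lean on these libraries where they do the work, as an engineer would, in place of code of your own. Each camera call takes 0.05 s, during which the arm holds its last target.

TASK

Get the weighing enclosure ready for work: press the round fan button on the pod beside it fully down and let it go, and only then push the sash up from beneath its lip until the lip's underside is level with the tip of the pointer on the side post, without going past it. Then come away and leave the sash standing there; only push, never pinch the lip, and leave the bottles, glassware and other small things where they stand.

Things in the scene. Friction and masses are not known exactly. Their poses are not given: they have to be found in the camera images.
- enclosure: clear-walled enclosure in an aluminium frame, 540 wide, 360 deep, 500 mm high, fixed, a balance inside. Origin: on the bench, mid-width, at the foot of the sloping front; x level into it, y to the left seen from the robot, z up. Front and sash lean back 22 deg: the sash travels along (sin 22, 0, cos 22) in this frame. A sill bar along the foot reaches 12 mm before the origin, its top 32 mm up
- sash (a joint): travel of the sash along the sloping front, m: 0 fully down, 0.25 fully up; it starts a little up. Counterweighted: it takes 3 to 7 N to move either way and stays where it is left. Clear pane 462 mm wide in an aluminium frame. Behind and below the lip the space is empty for 45 mm inwards
- lip: aluminium ledge along the sash's bottom, pushed from beneath: 420 wide, 6 thick, square to the pane, its outer edge 43 mm out towards the robot from the plane of travel (38 free before the frame) and a little higher than its root. Free space below. Origin: underside, mid-width, in the plane of travel; z up along the travel, -x outwards. Sash down: 95 mm up the slope from the enclosure's origin
- grip_strip: black rubber strip, 410 x 35 x 4 mm, on top of the lip and moving with it. Same origin and axes as the lip, the strip lying 6 to 10 mm up in z
- lip_edge (a point): middle of the lip's outer lower edge, 43 mm out from the plane of travel; axes as the lip (z along the travel). The underside to bring level with the pointer
- pointer_tip (a point): tip of the dark diamond pointer (26 mm across) of a steel clamp with black thumb screw on the left (+y) jamb, 219 mm left of the middle, 9 mm beside the lip's end, 23 mm out from the plane of travel. Axes as the lip: the sash is right when lip_edge and this point have equal z in these axes (the same distance along the travel). Clamped fast; the lip passes beside it
- pointer (a joint): where the pointer's tip stands, in the same measure as joint sash (m): the sash is right when joint sash equals this. Clamped fast
- fan_button (a joint): press of the fan button, m: 0 up, 0.006 fully down. Springs back; fully down takes 5 N
- fan_button_top (a point): middle of the top of the round grey fan button (30 mm across, 6 mm travel straight down, standing 10 mm over its steel collar of 46 mm) on a white pod 80 x 80 mm, 105 high, beside the enclosure, left or right. The like pod on the other side is the airflow monitor, with a flat black display and no button
- monitor_pod: airflow monitor: white pod 80 x 80 x 105 mm with a flat black display on top, on the side of the enclosure away from the fan button. Origin under its middle. Nothing to do there
- reagent_bottle: glass bottle with blue cap, 68 mm across, 140 high, in front of the left part of the enclosure. Origin under its middle. Leave alone
- sample_jar: glass jar with white lid, 46 mm across, 75 high, in front of the right part of the enclosure. Origin under its middle. Leave alone
- cork_ring: cork ring lying flat, 84 mm across, 18 high, in front of the enclosure. Origin under its middle. Leave alone
- hygrometer: white upright display, 70 mm wide, 67 high, in front of the left pod. Origin under its plate. Leave alone
- spatula: steel spatula, 150 mm long, lying flat in front of the right pod. Origin in its middle. Leave alone
- vial: glass vial with black cap, 26 mm across, 50 high, inside the enclosure on the left. Origin under its middle. Leave alone
- beaker: glass beaker, 56 mm across, 70 high, inside the enclosure on the right. Origin under its middle. Leave alone
- weigh_dish: white square dish, 55 x 55 x 14 mm, inside the enclosure on the left. Origin under its middle. Leave alone
There are look-alikes about, which are no part of the job. What is shaped like the part that bears fan_button but orange is not meant.

How it is judged:
By the outcome, as a careful person would: the job done as asked, in the order asked, and still so for the second after the job is handed in, with the robot touching nothing.
It also fails if it takes over 51 s, if anything falls off the work surface, if the arm or the gripper's body presses on something with over 40 N, if the wrist force passes 120 N, or if a joint passes its speed limit or range.

## Working session

There is one attempt and no reset: what is moved stays moved. The work goes in short steps, each a Python script; the robot and the scene stay as the last script left them, time stands still between calls to the robot, and variables do not carry over. Pictures are saved under pics/ and viewed, and the job is handed in when it is done.

```bash
mkdir -p pics; ls; python3 - <<'E'
from station import r
import cv2,json
s=r.sense();print({k:s[k] for k in("clock","joints","tcp_pos","orientation","contact_force","opening")})
for n in("scene","top","wrist"):
    d=r.snapshot(n);cv2.imwrite(f"pics/a_{n}.png",d["frame"][:,:,::-1])
    print(n,d["fx"],d["fy"],d["cx"],d["cy"],d["dist_coeffs"],d["R"],d["t"])
E
```

```text
pics
{'clock': 0.0, 'joints': array([ 7.19245186e+01,  5.26067791e+00,  7.05795497e+01, -1.70929766e-03,
        1.04266867e+02, -3.24830138e+00]), 'tcp_pos': array([0.15356058, 0.58006743, 0.40355493]), 'orientation': array([-1.79892984e+02, -4.41361729e-03,  1.65172396e+02]), 'contact_force': array([ 0.21777413,  0.29967225, -0.52925792]), 'opening': 0.08758394390415632}
scene 395.0096877021398 395.0096877021398 281.5616651799203 206.47458557904747 [-0.09426768  0.          0.          0.          0.        ] [[ 0.63169652 -0.77521072 -0.0028022 ]
 [-0.52573915 -0.4257474  -0.73643567]
 [ 0.5696998   0.46667708 -0.67650177]] [-0.34190081  0.37149263  0.62309963]
top 482.4183309070975 482.4183309070975 278.23468746382065 204.32952092505576 [-0.09506038  0.          0.          0.          0.        ] [[ 0.01504422 -0.99988331 -0.00265338]
 [-0.98869813 -0.01447994 -0.14921912]
 [ 0.14916329  0.00486827 -0.98880059]] [0.02816674 0.5572043  1.29501736]
wrist 376.3647625969582 376.3647625969582 275.3461372879681 208.30436517752156 [-0.03467593  0.          0.          0.          0.        ] [[ 2.54885530e-01  9.66971065e-01 -5.70307897e-04]
 [ 9.30408085e-01 -2.45087097e-01  2.72530934e-01]
 [ 2.63389752e-01 -6.99948107e-02 -9.62146852e-01]] [-0.59989601 -0.03283313  0.38911462]
```

View pics/a_scene.png

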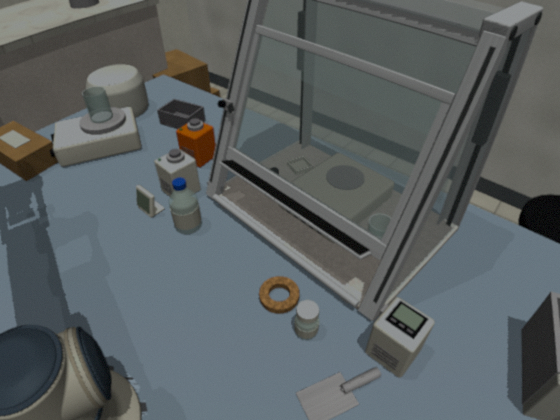

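View pics/a_top.png

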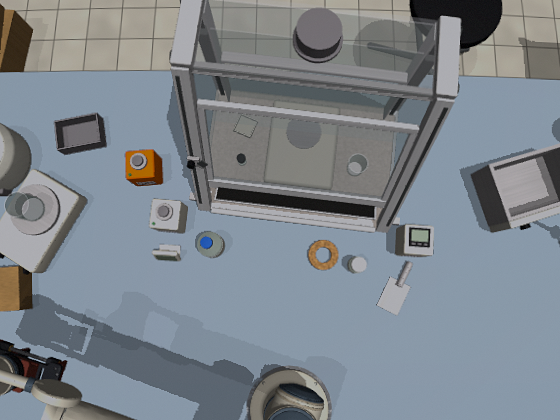

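View pics/a_wrist.png

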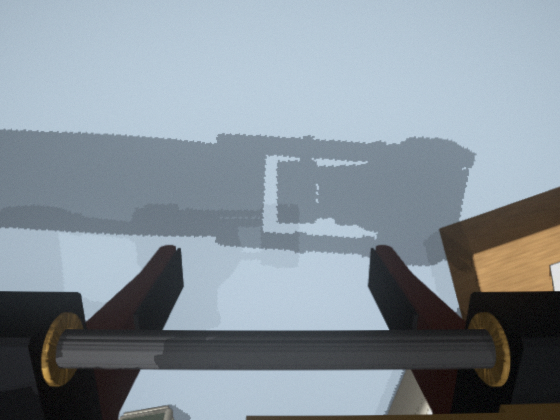

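The scene shows three pods that could be the fan pod:
- White pod, left: scene (177,157), top (164,212).
- Orange look-alike: scene (196,125), top (139,160).
- White monitor pod with display, right: scene (408,318), top (418,238).

I choose the white left one. The pointer clamp is near scene (226,104) and top (196,162). I'll check both in close crops.

```bash
python3 - <<'E'
import cv2,numpy as np
s=cv2.imread("pics/a_scene.png");t=cv2.imread("pics/a_top.png")
def crop(im,x,y,w,h,f,n):
    cv2.imwrite(n,cv2.resize(im[y:y+h,x:x+w],None,fx=f,fy=f,interpolation=cv2.INTER_CUBIC))
crop(s,130,80,130,100,6,"pics/b1.png")
crop(t,120,130,130,100,6,"pics/b2.png")
crop(s,195,140,200,150,4,"pics/b3.png")
crop(t,185,150,210,90,3.8,"pics/b4.png")
E
```

```text
(no output)
```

View pics/b1.png

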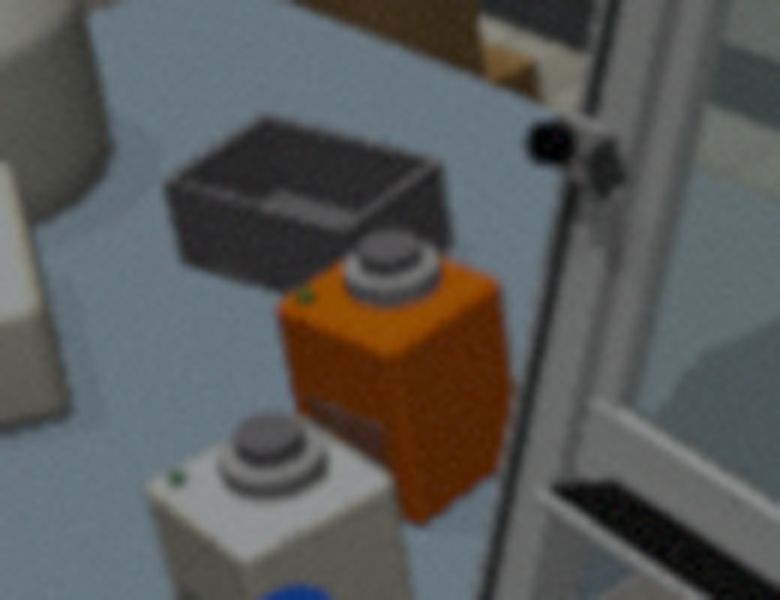

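View pics/b2.png

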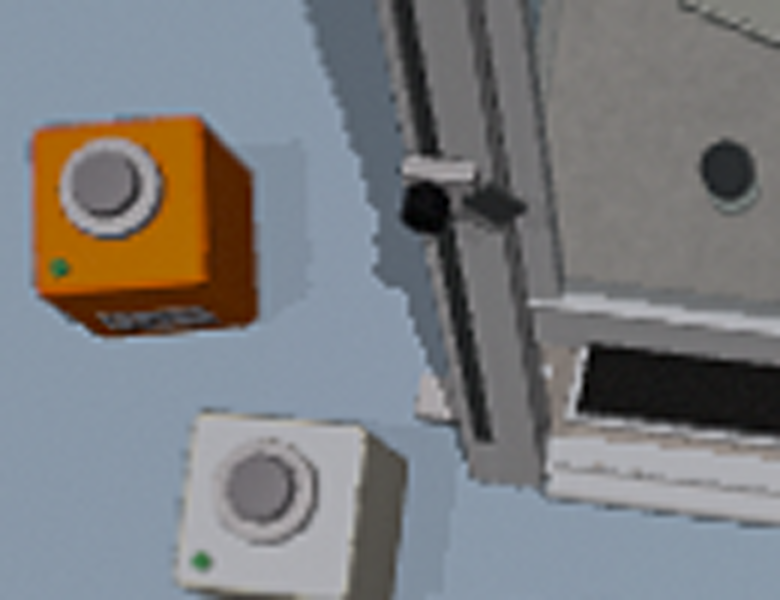

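View pics/b3.png

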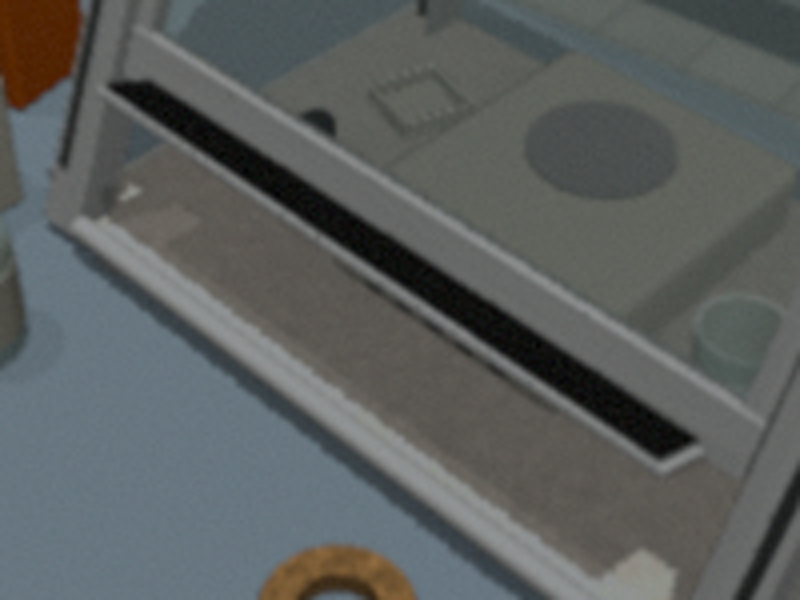

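View pics/b4.png

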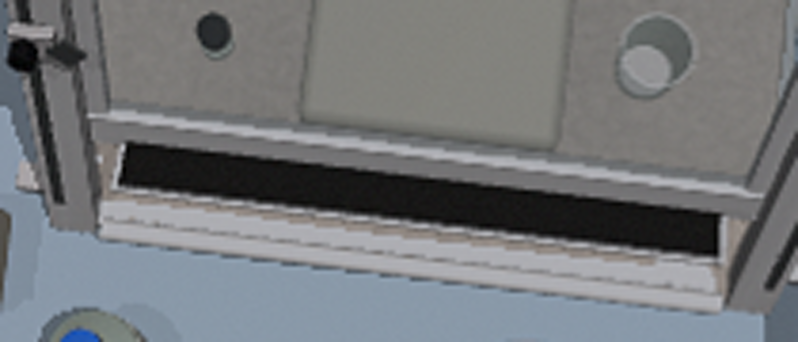

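The crops settle it. The white left pod has the grey button in a collar, at scene (174.7,152.8) and top (163.7,211.2). The diamond pointer's right corner is near top (207.5,164.5). The black strip's corners are clear in both views. Next I triangulate these.

```bash
cat > h.py <<'E'
import cv2,numpy as np
def ray(d,uv):
    K=np.array([[d["fx"],0,d["cx"]],[0,d["fy"],d["cy"]],[0,0,1]])
    p=cv2.undistortPoints(np.array([[uv]],float),K,np.array(d["dist_coeffs"]))[0,0]
    R=np.array(d["R"]);v=R.T@np.array([p[0],p[1],1]);return -R.T@np.array(d["t"]),v/np.linalg.norm(v)
def tri(obs):
    A=np.zeros((3,3));b=np.zeros(3)
    rs=[ray(d,uv) for d,uv in obs]
    for o,v in rs:
        M=np.eye(3)-np.outer(v,v);A+=M;b+=M@o
    X=np.linalg.solve(A,b)
    return X,[round(1000*np.linalg.norm((np.eye(3)-np.outer(v,v))@(X-o)),1) for o,v in rs]
def plane(d,uv,n,c):
    o,v=ray(d,uv);return o+v*(c-n@o)/(n@v)
def proj(d,X):
    K=np.array([[d["fx"],0,d["cx"]],[0,d["fy"],d["cy"]],[0,0,1]])
    return cv2.projectPoints(np.array(X,float).reshape(-1,1,3),cv2.Rodrigues(np.array(d["R"]))[0],np.array(d["t"]),K,np.array(d["dist_coeffs"]))[0][:,0]
E
python3 - <<'E'
from station import r
from h import *
import pickle
S=r.snapshot("scene");T=r.snapshot("top")
pickle.dump((S,T),open("st.pkl","wb"))
def strip(d,roi):
    x,y,w,h=roi;g=d["frame"][y:y+h,x:x+w].max(2)
    m=(g<50).astype(np.uint8)
    c=max(cv2.findContours(m,cv2.RETR_EXTERNAL,cv2.CHAIN_APPROX_NONE)[0],key=cv2.contourArea)
    for e in np.arange(1,8,.3):
        a=cv2.approxPolyDP(c,e,True)
        if len(a)==4:break
    return a[:,0]+[x,y],cv2.contourArea(c)
for n,d,roi in(("S",S,(215,150,165,115)),("T",T,(205,175,185,60))):print(n,strip(d,roi))
print("btn",tri([(S,(174.7,152.8)),(T,(163.7,211.2))]))
print("ptr diamond centre",tri([(S,(130+603/6,80+165/6)),(T,(120+496/6,130+207/6))]))
E
```

```text
S (array([[223, 161],
       [358, 253],
       [368, 249],
       [231, 160]]), 1206.5)
T (array([[216, 197],
       [373, 216],
       [374, 206],
       [219, 187]]), 1587.0)
btn (array([0.5223372 , 0.3345626 , 0.12299842]), [np.float64(0.5), np.float64(0.5)])
ptr diamond centre (array([0.61900348, 0.21587894, 0.24893594]), [np.float64(0.6), np.float64(0.6)])
```

```bash
python3 - <<'E'
from h import *
import pickle
S,T=pickle.load(open("st.pkl","rb"))
P={}
for n,a,b in(("OL",(223,161),(216,197)),("OR",(358,253),(373,216)),("IR",(368,249),(374,206)),("IL",(231,160),(219,187))):
    P[n]=tri([(S,a),(T,b)]);print(n,P[n])
P={k:v[0] for k,v in P.items()}
w=(P["OL"]-P["OR"]+P["IL"]-P["IR"])/2;print("len",np.linalg.norm(P["OL"]-P["OR"]),np.linalg.norm(P["IL"]-P["IR"]),"w",np.linalg.norm(P["OL"]-P["IL"]),np.linalg.norm(P["OR"]-P["IR"]))
print("yaw(x axis)",np.degrees(np.arctan2(-w[0],w[1])))
yaw=np.arctan2(-w[0],w[1])
c=sum(P.values())/4
Rz=np.array([[np.cos(yaw),-np.sin(yaw),0],[np.sin(yaw),np.cos(yaw),0],[0,0,1]])
a=np.radians(22);ex=Rz@[np.cos(a),0,-np.sin(a)];ey=Rz@[0,1,0];ez=Rz@[np.sin(a),0,np.cos(a)]
print("ex",ex,"ez",ez,"centre",c)
# enclosure origin: strip centre lies x=-(43-17.5..)? outer edge assumed -41..; mid -> use z=0: 
for xo in(-25.5,-23):
    lip0=c-ex*xo/1000-ez*.010
    tr=lip0[2]/np.cos(a); O=lip0-ez*tr
    print(xo,"lip origin",lip0,"slope",tr,"sash",tr-.095,"O",O)
    p=np.array([.619,.2159,.2489]);q=p-O
    print("ptr centre in lip axes",q@ex,q@ey,q@ez,"joint",q@ez-.095)
for i in("OL","OR","IL","IR"):print(i,[(P[i]-c)@e for e in(ex,ey,ez)])
# sill corners for check: front top edge z=.032
for n,uv in(("sillL",(210,212)),("sillR",(375,230))):print(n,plane(T,uv,np.array([0,0,1.]),.032))
E
```

```text
OL (array([0.55967684, 0.19611938, 0.13867566]), [np.float64(1.0), np.float64(1.0)])
OR (array([ 0.51425695, -0.20623705,  0.14030699]), [np.float64(1.5), np.float64(1.5)])
IR (array([ 0.54227924, -0.21185701,  0.13036583]), [np.float64(0.6), np.float64(0.6)])
IL (array([0.58556526, 0.19218513, 0.12934695]), [np.float64(1.8), np.float64(1.8)])
len 0.4049152069898169 0.40635547064775973 w 0.02779771485908915 0.030259860075831355
yaw(x axis) -6.277443918634106
ex [ 0.92162453 -0.10138107 -0.37460659] ez [ 0.37236048 -0.04096061  0.92718385] centre [ 0.55044457 -0.00744739  0.13467386]
-25.5 lip origin [ 0.57022239 -0.009623    0.11584955] slope 0.12494776585002573 sash 0.02994776585002573 O [ 0.52369678 -0.00450506  0.        ]
ptr centre in lip axes -0.027750697040567467 0.2295042734157944 0.25723528806285517 joint 0.16223528806285517
-23 lip origin [ 0.56791833 -0.00936955  0.11678607] slope 0.1259578314146136 sash 0.030957831414613612 O [ 0.52101661 -0.00421024  0.        ]
ptr centre in lip axes -0.02525069704056752 0.2295042734157944 0.25824535362744305 joint 0.16324535362744305
OL [np.float64(-0.013628228137045397), np.float64(0.20335568061677234), np.float64(-0.0011900796777014376)]
OR [np.float64(-0.015308100202415874), np.float64(-0.2015545994491741), np.float64(-0.00010934919921521271)]
IL [np.float64(0.014124620759656318), np.float64(0.20227573859694892), np.float64(-3.8535176655965724e-05)]
IR [np.float64(0.014811707579804724), np.float64(-0.2040768197645472), np.float64(0.0013379640535725842)]
sillL [0.5337678  0.22661982 0.032     ]
sillR [ 0.48999856 -0.2335293   0.032     ]
```

Everything is consistent:
- The strip measures 0.405 m long and the button height is 0.123.
- The diamond centre sits at y = 0.2295 (expected about 0.232) and x = −0.026.
- Estimated joint values: sash ≈ 0.030, pointer ≈ 0.162.

Next I check that the arm can reach the button and the push poses, where the obstacles are, and where the wrist camera sits.

```bash
cat >> h.py <<'E'
from scipy.spatial.transform import Rotation as Ro
yaw=np.radians(-6.28);a22=np.radians(22)
Rz=Ro.from_euler('z',yaw).as_matrix()
EX=Rz@[np.cos(a22),0,-np.sin(a22)];EY=Rz@[0,1,0];EZ=Rz@[np.sin(a22),0,np.cos(a22)]
O=np.array([0.5235,-0.0045,0])
def rpy(R):return Ro.from_matrix(R).as_euler('xyz',degrees=True)
def toolR(z,y):
    z=z/np.linalg.norm(z);y=y-z*(y@z);y/=np.linalg.norm(y);return np.column_stack([np.cross(y,z),y,z])
def lipP(x,y,s):  # enclosure axes along lip, s=dist along travel from origin
    return O+EX*x+EY*y+EZ*s
E
python3 - <<'E'
from station import r
from h import *
import pickle
S,T=pickle.load(open("st.pkl","rb"))
s=r.sense();Rt=Ro.from_euler('xyz',s["orientation"],degrees=True).as_matrix()
W=r.snapshot("wrist");c=-np.array(W["R"]).T@W["t"]
print("cam in tool",Rt.T@(c-s["tcp_pos"]),"view",Rt.T@np.array(W["R"]).T@[0,0,1])
n=np.array([0,0,1.])
for k,uv,h in(("bottlecap",(206,243),.14),("jarlid",(357,263),.075),("cork",(323,254),.018),("hygro top",(167,248),.067)):print(k,plane(T,uv,n,h))
for sg in(1,-1):
  for tilt in(22,10,30,40):
    z=Rz@[np.cos(np.radians(tilt)),0,-np.sin(np.radians(tilt))]
    R=toolR(z,sg*EY)
    for ly in (0,):
     for out,ss in((-.013,.10),(-.10,.10),(-.18,.10),(-.013,.25),(-.10,.25)):
      tip=lipP(out,ly,ss);q=r.inverse_kinematics(tip-.182*z,rpy(R))
      print(sg,tilt,out,ss,tip.round(3),(tip-.182*z).round(3),None if q is None else np.round(q))
B=np.array([.5223,.3346,.123])
for yw in(165,-15,90,0,60,120):
  print(yw,r.inverse_kinematics(B+[0,0,.182+.06],[180,0,yw]),r.inverse_kinematics(B+[0,0,.182-.006],[180,0,yw]))
E
```

```text
cam in tool [ 7.51130573e-02 -3.79331994e-08  2.06314044e-02] view [-0.27262743  0.00143366  0.96211861]
bottlecap [0.43979971 0.21810623 0.14      ]
jarlid [ 0.39685019 -0.17577209  0.075     ]
cork [ 0.42239707 -0.09008875  0.018     ]
hygro top [0.42933849 0.33472736 0.067     ]
1 22 -0.013 0.1 [ 0.549 -0.007  0.098] [0.381 0.011 0.166] None
1 22 -0.1 0.1 [0.469 0.002 0.13 ] [0.301 0.02  0.198] None
1 22 -0.18 0.1 [0.395 0.01  0.16 ] [0.227 0.028 0.228] None
1 22 -0.013 0.25 [ 0.605 -0.013  0.237] [0.437 0.005 0.305] None
1 22 -0.1 0.25 [ 0.524 -0.005  0.269] [0.357 0.014 0.337] None
1 10 -0.013 0.1 [ 0.549 -0.007  0.098] [0.371 0.012 0.129] None
1 10 -0.1 0.1 [0.469 0.002 0.13 ] [0.29  0.021 0.162] None
1 10 -0.18 0.1 [0.395 0.01  0.16 ] [0.217 0.029 0.192] None
1 10 -0.013 0.25 [ 0.605 -0.013  0.237] [0.426 0.006 0.268] None
1 10 -0.1 0.25 [ 0.524 -0.005  0.269] [0.346 0.015 0.301] None
1 30 -0.013 0.1 [ 0.549 -0.007  0.098] [0.392 0.01  0.189] None
1 30 -0.1 0.1 [0.469 0.002 0.13 ] [0.312 0.019 0.221] None
1 30 -0.18 0.1 [0.395 0.01  0.16 ] [0.238 0.027 0.251] None
1 30 -0.013 
[... 2298 characters left out ...]
82e+02  2.95026079e+01] [ 2.95026079e+01  8.58460747e+00  7.75756101e+01 -2.54444375e-14
  9.38397824e+01  2.95026079e+01]
0 [ 2.95026079e+01  8.10688588e+00  7.14167319e+01 -2.54444375e-14
  1.00476382e+02  1.19502608e+02] [ 2.95026079e+01  8.58460747e+00  7.75756101e+01 -2.54444375e-14
  9.38397824e+01  1.19502608e+02]
60 [ 2.95026079e+01  8.10688588e+00  7.14167319e+01 -2.54444375e-14
  1.00476382e+02  5.95026079e+01] [ 2.95026079e+01  8.58460747e+00  7.75756101e+01 -2.54444375e-14
  9.38397824e+01  5.95026079e+01]
120 [ 2.95026079e+01  8.10688588e+00  7.14167319e+01 -2.54444375e-14
  1.00476382e+02 -4.97392128e-01] [29.50260787  8.58460747 77.57561013  0.         93.8397824  -0.49739213]
```

Pointing straight in is too close for the arm, so I scan tilt, side yaw and contact position for a feasible push, with body clearance.

```bash
cat > scan.py <<'E'
from station import r
from h import *
lo=np.array([-164.24,-49.07,9.68,-86.29,3.28,-151.56]);hi=np.array([164.24,125.15,141.18,266.29,154.24,151.56])
BOT=np.array([.44,.218]);res=[]
def box(tcp,R,hx=.0375,hy=.089):
    return np.array([tcp+R@[x*hx,y*hy,z] for x in(-1,0,1) for y in(-1,-.5,0,.5,1) for z in np.linspace(-.0,.102,5)])
for tilt in(22,27,32,37,42,47,52):
 for th in range(-75,76,15):
  z=Ro.from_euler('z',np.degrees(yaw)+th,degrees=True).as_matrix()@[np.cos(np.radians(tilt)),0,-np.sin(np.radians(tilt))]
  for jaw in("h","v"):
   yv=np.cross([0,0,1.],z) if jaw=="h" else np.cross(z,np.cross([0,0,1.],z))
   R=toolR(z,-yv)
   n=EZ-z*(EZ@z);n/=np.linalg.norm(n)   # finger upper normal
   for ly in(-.16,-.12,-.08,-.04,0,.04,.08,.12,.16):
    qs=[];ok=True;clr=9
    for dx,s in((-.06,.095),(0,.095),(0,.125),(0,.19),(0,.262)):
      c=lipP(-.043+dx,ly,s)-n*.012     # axis point at contact
      tip=c+z*.025;tcp=tip-z*.182
      q=r.inverse_kinematics(tcp,rpy(R))
      if q is None: ok=False;break
      qs.append(q);b=box(tcp,R)
      clr=min(clr,-(( (b-O)@EX).max()+.043), b[:,2].min()-.02, tip[2]-.05)
      low=b[b[:,2]<.16]
      if len(low):clr=min(clr,(np.linalg.norm(low[:,:2]-BOT,axis=1)-.034).min())
    if not ok:continue
    qs=np.array(qs);m=min((qs-lo).min(),(hi-qs).min())
    jump=np.abs(np.diff(qs,axis=0)).max()
    phi=np.degrees(np.arcsin(abs(z@EZ)))
    if m>1.5 and clr>0.004 and jump<70:res.append((phi,tilt,th,jaw,ly,m,clr,jump,qs[2].round()))
res.sort(key=lambda x:x[0])
print(len(res))
for x in res[:45]:print([round(float(v),3) if not isinstance(v,str) else v for v in x[:8]],x[8])
E
python3 scan.py
```

```text
Traceback (most recent call last):
  File "scan.py", line 19, in <module>
    q=r.inverse_kinematics(tcp,rpy(R))
ValueError: time passes only in moves, steps and waits
```

```bash
python3 - <<'E'
from station import r
n=0
try:
    for i in range(5000):
        r.inverse_kinematics([.5,.2,.3],[180,0,0]);n+=1
except Exception as e:print(n,e)
print(r.sense()["clock"])
E
```

```text
3000 time passes only in moves, steps and waits
0.3
```

```bash
python3 - <<'E'
t=open("scan.py").read()
t=t.replace("for tilt in(22,27,32,37,42,47,52):","import sys\nfor tilt in [int(sys.argv[1])]:")
t=t.replace("((-.06,.095),(0,.095),(0,.125),(0,.19),(0,.262))","((0,.105),(-.06,.095),(0,.19),(0,.262))")
t=t.replace("      q=r.inverse","      b=box(tcp,R)\n      if -(((b-O)@EX).max()+.043)<.004: ok=False;break\n      q=r.inverse")
t=t.replace("res[:45]","res[:14]").replace("qs[2]","qs[0]")
open("scan.py","w").write(t)
E
for t in 22 27 32 37 42 47; do echo T $t; python3 scan.py $t; done
```

```text
T 22
10
[2.667, 22.0, -30.0, 'v', 0.04, 3.233, 0.016, 12.807] [ 32. -23. 132. -74.  63. -79.]
[2.667, 22.0, 30.0, 'h', -0.16, 5.028, 0.006, 12.382] [-57. -21. 131.  72.  74. -16.]
[2.667, 22.0, 30.0, 'v', -0.16, 5.028, 0.021, 12.382] [-57. -21. 131.  72.  74.  74.]
[5.839, 22.0, 45.0, 'v', -0.16, 17.104, 0.008, 11.65] [-57.  -6. 119.  67.  87.  67.]
[5.839, 22.0, 45.0, 'v', -0.12, 12.382, 0.008, 12.425] [-54. -11. 123.  69.  84.  69.]
[5.839, 22.0, 45.0, 'v', -0.08, 7.897, 0.008, 13.319] [-50. -16. 127.  70.  81.  71.]
[5.839, 22.0, 45.0, 'v', -0.04, 3.698, 0.008, 14.325] [-45. -20. 130.  71.  77.  73.]
[5.839, 22.0, -45.0, 'v', -0.08, 2.269, 0.008, 14.711] [ 20. -22. 132. -74.  66. -78.]
[5.839, 22.0, -45.0, 'v', -0.04, 6.348, 0.008, 13.669] [ 25. -17. 128. -73.  71. -75.]
[5.839, 22.0, -45.0, 'v', 0.0, 10.736, 0.008, 12.733] [ 30. -13. 124. -72.  75. -72.]
T 27
13
[7.578, 27.0, -30.0, 'v', 0.04, 4.732, 0.027, 13.409] [ 30. -25. 131. -67.  62. -86.]
[7.578, 27.0, 30.0, 'h', -0.16, 6.423, 0.008, 13.013] [-55. -23. 129.  66.  73. -10.]
[7.578, 27.0, 30.0, 'h', -0.12, 1.802, 0.008, 14.
[... 4040 characters left out ...]
, 'v', -0.08, 8.896, 0.006, 16.261] [  12.  -27.  125.  -47.   65. -103.]
[25.059, 42.0, -45.0, 'v', -0.04, 12.78, 0.006, 15.644] [ 17. -24. 122. -48.  69. -98.]
[25.059, 42.0, -45.0, 'v', 0.0, 16.038, 0.006, 15.005] [ 22. -20. 119. -49.  72. -94.]
[25.059, 42.0, 45.0, 'v', -0.16, 21.109, 0.006, 14.166] [-50. -14. 115.  49.  82.  83.]
[25.059, 42.0, 45.0, 'v', -0.12, 17.314, 0.006, 14.777] [-46. -18. 118.  49.  80.  86.]
[25.059, 42.0, 45.0, 'v', -0.08, 13.904, 0.006, 15.414] [-42. -23. 121.  49.  77.  90.]
[25.059, 42.0, 45.0, 'v', -0.04, 10.538, 0.006, 16.044] [-37. -26. 124.  48.  74.  94.]
T 47
1
[25.552, 47.0, -15.0, 'v', 0.08, 5.061, 0.009, 15.379] [  21.  -32.  126.  -33.   57. -127.]
```

Good options exist. My plan:
- **Button:** press from above with closed fingers and yaw 120, so the body clears the enclosure.
- **Push:** closed fingers with vertical jaws, tilt about 28°, pointing 30° to the right of straight in, at lip y = 0.04.

Button first, then check the force.

```bash
python3 - <<'E'
from station import r
from h import *
r.grab(5)
B=np.array([.5223,.3346,.123]);o=[180,0,120]
r.reach(B+[0,0,.182+.03],o)
s=r.sense();print(s["clock"],s["tcp_pos"],s["contact_force"],s["opening"])
for n in("scene","top"):
    d=r.snapshot(n);u,v=proj(d,B)[0].astype(int);print(n,u,v)
    cv2.imwrite(f"pics/c_{n}.png",cv2.resize(d["frame"][max(v-60,0):v+50,u-60:u+60,::-1],None,fx=5,fy=5,interpolation=cv2.INTER_CUBIC))
E
```

```text
3.2833 [0.52169251 0.33550698 0.33538311] [ 0.82552552  0.27869182 -0.02526917] 0.00048757879611050994
scene 174 152
top 163 211
```

View pics/c_scene.png

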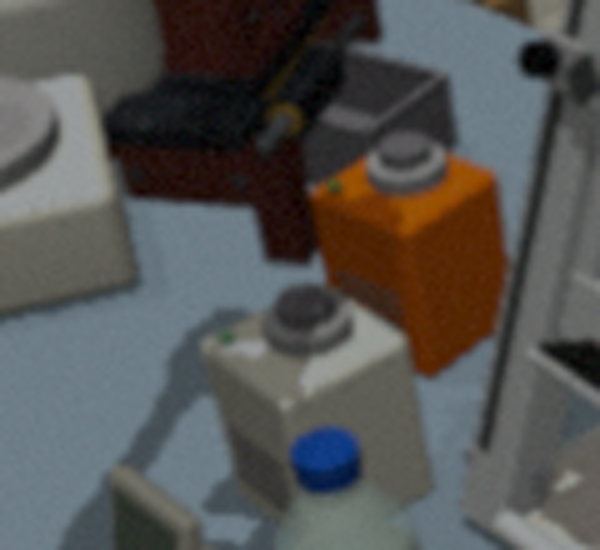

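View pics/c_top.png

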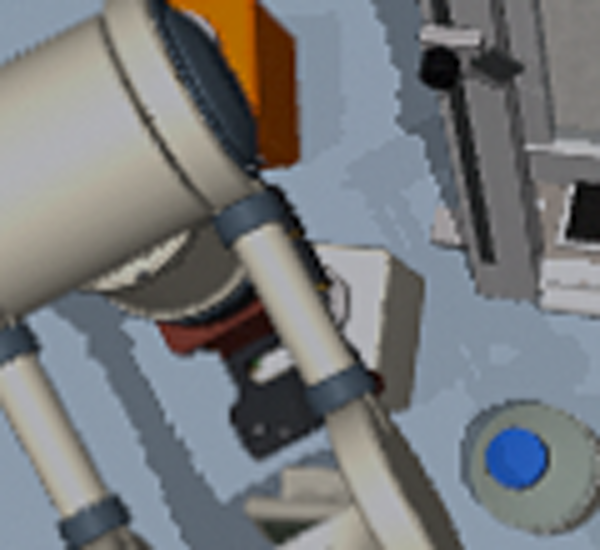

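Scene crop: the fingertip's bottom is at (290,262) in the crop, just above the white pod's button at (308,300). I check that against the projection.

```bash
python3 - <<'E'
from h import *
import pickle
S,T=pickle.load(open("st.pkl","rb"))
B=np.array([.5223,.3346,.123])
u=proj(S,[B,[.5217,.3355,.1534]]);o=u[0].astype(int)-[60,60]
print((u-o)*5)
E
```

```text
[[302.49881089 304.14748529]
 [289.49871857 253.67925818]]
```

The projected tip (289,254) matches, so I press.

```bash
python3 - <<'E'
from station import r
from h import *
B=np.array([.5229,.3338,.123])
r.servo_line(B+[0,0,.182+.006],speed=.06)
z=.182+.003
for i in range(16):
    r.servo_line(B+[0,0,z],speed=.05)
    s=r.sense();f=s["contact_force"]
    print(round(s["clock"],2),round(z-.182,4),(s["tcp_pos"]-[0,0,.182]-B).round(4),f.round(1))
    if f[2]>13:break
    z-=.0015 
S=r.snapshot("scene");cv2.imwrite("pics/d.png",cv2.resize(S["frame"][90:200,115:235,::-1],None,fx=5,fy=5,interpolation=cv2.INTER_CUBIC))
r.servo_line(B+[0,0,.182+.05],speed=.12);s=r.sense();print(s["clock"],s["contact_force"])
S=r.snapshot("scene");cv2.imwrite("pics/d2.png",cv2.resize(S["frame"][90:200,115:235,::-1],None,fx=5,fy=5,interpolation=cv2.INTER_CUBIC))
E
```

```text
4.18 0.003 [ 0.0002 -0.      0.0035] [-0.1  0.8  2.1]
4.43 0.0015 [0.0001 0.     0.002 ] [0.8 0.9 3.5]
4.68 0.0 [ 0.0002 -0.      0.0003] [1.6 0.7 3.5]
4.93 -0.0015 [ 0.0001  0.     -0.0012] [3.2 1.8 4.1]
5.18 -0.003 [ 0.0001 -0.     -0.0017] [ 0.9 -0.5  7.2]
5.43 -0.0045 [-0.0001 -0.0001 -0.0018] [-1.3 -0.7 13.5]
6.0917 [-0.08254649 -0.45164976 -0.62426212]
```

View pics/d.png

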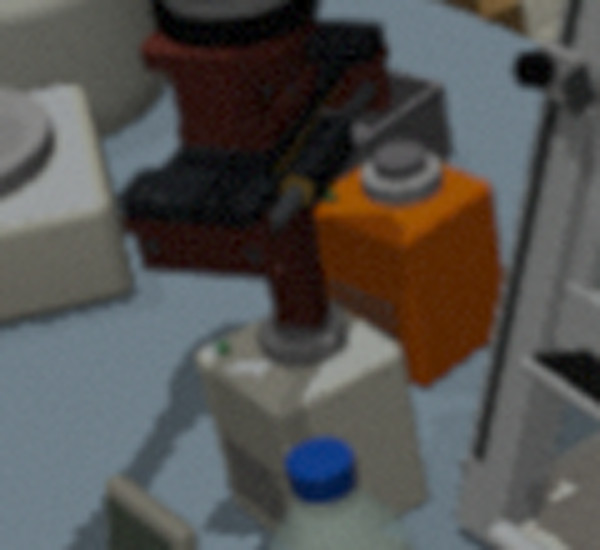

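View pics/d2.png

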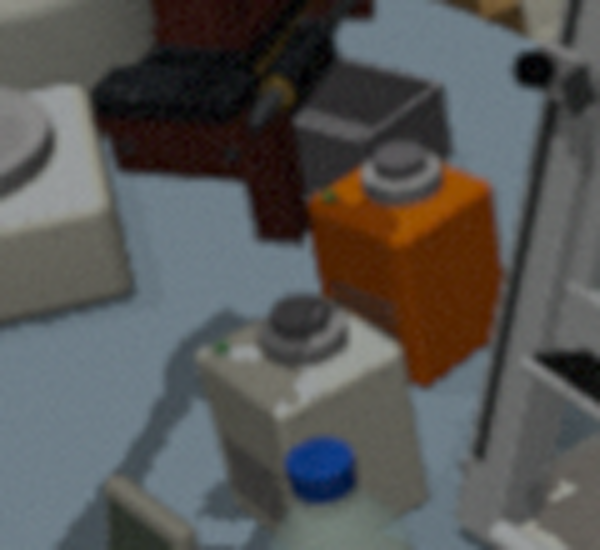

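The press went down to a hard stop after about 6 mm of travel (13.5 N). The button is up again in the second crop at (303,312), with a gap between finger and button. Next, plan the entry under the lip.

```bash
cat >> h.py <<'E'
TILT,TH,LY=29,-30,0.04
ZD=Ro.from_euler('z',np.degrees(yaw)+TH,degrees=True).as_matrix()@[np.cos(np.radians(TILT)),0,-np.sin(np.radians(TILT))]
RT=toolR(ZD,-np.cross(ZD,np.cross([0,0,1.],ZD)))
NN=EZ-ZD*(EZ@ZD);NN/=np.linalg.norm(NN)
def tcp_for(s,dx=0,up=0,past=.027,half=.0135):
    "TCP with finger back touching the lip edge at travel s"
    return lipP(-.043+dx,LY,s)-NN*half+ZD*past-ZD*.182+np.array([0,0,up])
E
python3 - <<'E'
from station import r
from h import *
print(rpy(RT),"angle",np.degrees(np.arcsin(ZD@EZ)))
for k in((.1,-.06,.2),(.1,-.06,.15),(.1,-.06,.1),(.1,-.06,.05),(.1,-.06,0),(.1,-.03,0),(.1,0,0),(.125,0,0),(.26,0,0),(.25,-.06,0)):
    p=tcp_for(*k);q=r.inverse_kinematics(p,rpy(RT));print(k,p.round(3),None if q is None else np.round(q,1))
print(r.sense()["joints"].round(1))
E
```

```text
[-1.19000000e+02  1.27222187e-14 -1.26280000e+02] angle -9.5416518092832
(0.1, -0.06, 0.2) [0.354 0.124 0.395] [  35.5  -42.3  118.1  -57.1   81.6 -111.5]
(0.1, -0.06, 0.15) [0.354 0.124 0.345] [  35.5  -42.7  123.3  -57.8   79.  -107.3]
(0.1, -0.06, 0.1) [0.354 0.124 0.295] [  35.5  -42.   128.1  -58.8   76.2 -102.6]
(0.1, -0.06, 0.05) [0.354 0.124 0.245] [ 35.5 -40.2 132.2 -60.2  73.1 -97.3]
(0.1, -0.06, 0) [0.354 0.124 0.195] [ 35.5 -36.8 135.4 -62.2  69.9 -91.2]
(0.1, -0.03, 0) [0.382 0.121 0.184] [ 32.3 -31.  133.1 -63.4  65.6 -89.4]
(0.1, 0, 0) [0.409 0.117 0.172] [ 29.5 -25.3 130.5 -64.9  61.7 -87.5]
(0.125, 0, 0) [0.419 0.116 0.196] [ 28.6 -25.9 128.4 -63.6  62.2 -90.7]
(0.26, 0, 0) [0.469 0.111 0.321] [  24.5  -25.1  114.6  -57.4   65.  -105.5]
(0.25, -0.06, 0) [0.41  0.117 0.334] [  29.5  -34.3  119.5  -57.2   71.5 -106.6]
[29.4  8.2 72.5  0.  99.5 -0.6]
```

```bash
python3 - <<'E'
from station import r
from h import *
r.servo_line([.50,.32,.43],speed=.15)
r.reach(tcp_for(.1,-.06,.2),rpy(RT))
print(r.sense()["clock"])
r.servo_line(tcp_for(.1,-.06,0),speed=.15)
s=r.sense();print(s["clock"],s["tcp_pos"]-tcp_for(.1,-.06,0),s["contact_force"].round(2))
for n in("scene","top","wrist"):
    d=r.snapshot(n);cv2.imwrite(f"pics/e_{n}.png",d["frame"][:,:,::-1])
E
```

```text
8.5167
10.0 [0.00024292 0.00015943 0.00095749] [0.36 0.55 0.48]
```

View pics/e_scene.png

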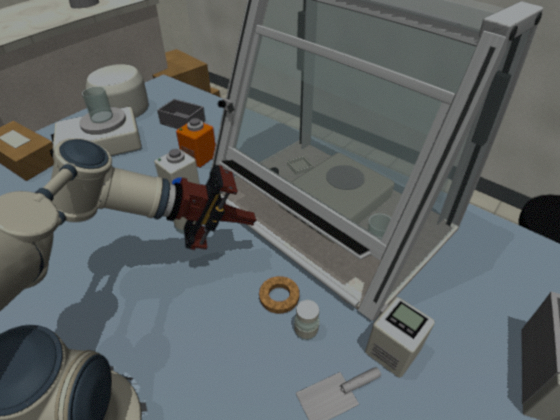

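View pics/e_top.png

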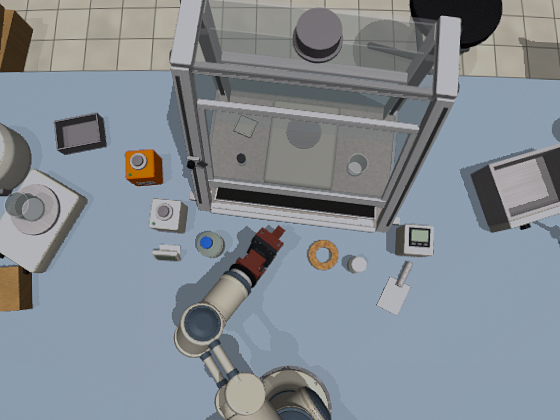

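View pics/e_wrist.png

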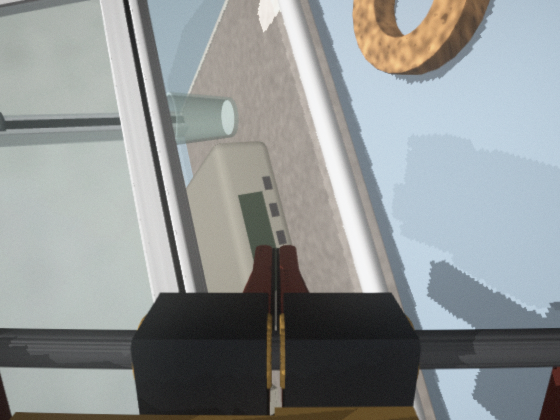

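The finger is at scene (250,218), in front of and below the lip. The bottle at top (208,243) is untouched, and both the pointer and the lip's left end are visible in the scene view. Now I go in under the lip and find contact.

```bash
python3 - <<'E'
from station import r
from h import *
r.servo_line(tcp_for(.1,0,0),speed=.1)
s=r.sense();print(s["clock"],s["contact_force"].round(2))
b=s["contact_force"]
for st in np.arange(.106,.150,.004):
    r.servo_line(tcp_for(st),speed=.05)
    s=r.sense();f=s["contact_force"]
    print(round(s["clock"],2),round(st,4),((s["tcp_pos"]-tcp_for(st))@EZ).round(4),"F along",(f@EZ).round(1),(f@EX).round(1),(f@EY).round(1))
for n in("scene","top"):
    d=r.snapshot(n);cv2.imwrite(f"pics/f_{n}.png",d["frame"][:,:,::-1])
S=cv2.imread("pics/f_scene.png");cv2.imwrite("pics/f2.png",cv2.resize(S[80:230,190:390],None,fx=4,fy=4,interpolation=cv2.INTER_CUBIC))
E
```

```text
10.9 [-0.89  0.79  0.52]
11.17 0.106 0.0009 F along -0.9 -0.6 0.1
11.42 0.11 0.0005 F along -1.0 0.1 0.7
11.67 0.114 0.0003 F along 0.2 0.8 0.1
11.92 0.118 0.0004 F along -0.3 0.9 0.8
12.17 0.122 0.0004 F along -0.5 -0.4 -0.4
12.42 0.126 0.0002 F along -0.2 -0.1 0.5
12.67 0.13 -0.0 F along -1.6 0.2 0.5
12.92 0.134 0.0003 F along -1.0 0.4 -0.4
13.17 0.138 0.0006 F along -1.7 0.2 -0.7
13.42 0.142 0.0006 F along -1.1 0.2 -0.7
13.67 0.146 0.0005 F along -0.7 0.1 -1.1
```

View pics/f2.png

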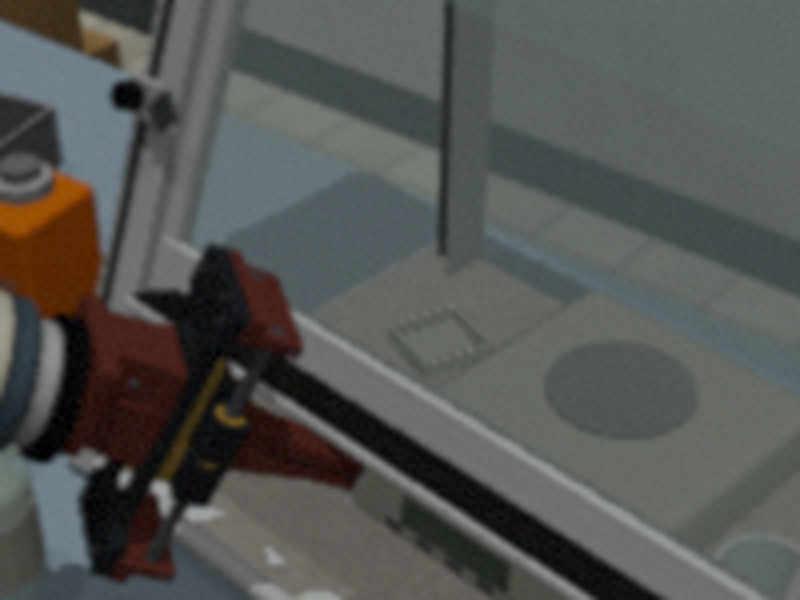

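There is no contact force yet, and the finger still shows in front of the lip edge at crop (355,485). I compare the projected lip edge and fingertip with the picture.

```bash
python3 - <<'E'
from station import r
from h import *
s=r.sense();S=r.snapshot("scene");T=r.snapshot("top")
R=Ro.from_euler('xyz',s["orientation"],degrees=True).as_matrix();tip=s["tcp_pos"]+.182*R[:,2]
q=tip-O;print("tip enclosure axes",[(q@e).round(4) for e in(EX,EY,EZ)], "contact pt",[((tip-.027*R[:,2]+NN*.0135-O)@e).round(4) for e in(EX,EY,EZ)])
for n,d,x0,y0,w,h in(("scene",S,190,120,150,112),("top",T,210,160,150,112)):
    im=cv2.resize(d["frame"][y0:y0+h,x0:x0+w,::-1],None,fx=5,fy=5,interpolation=cv2.INTER_CUBIC)
    def px(X):return tuple(int(v) for v in ((proj(d,[X])[0]-[x0,y0]+.5)*5))
    for ly in np.arange(-.2,.21,.05):
        cv2.circle(im,px(lipP(-.043,ly,.125)),2,(0,255,255),-1)
        cv2.circle(im,px(lipP(-.043,ly,.131)),2,(0,255,0),-1)
    cv2.circle(im,px(tip),3,(255,0,255),-1);cv2.circle(im,px(tip-.06*R[:,2]),3,(255,0,255),-1)
    cv2.imwrite(f"pics/g_{n}.png",im)
E
```

```text
tip enclosure axes [np.float64(-0.0211), np.float64(0.0292), np.float64(0.1288)] contact pt [np.float64(-0.043), np.float64(0.04), np.float64(0.1466)]
```

View pics/g_scene.png

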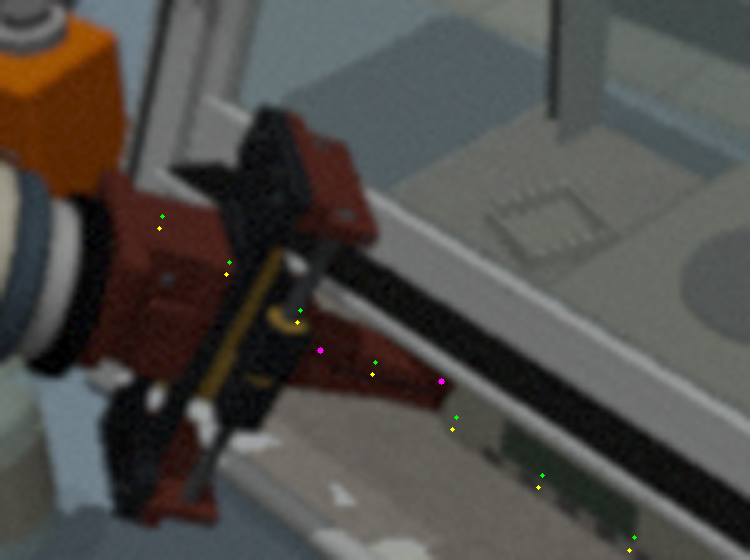

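View pics/g_top.png

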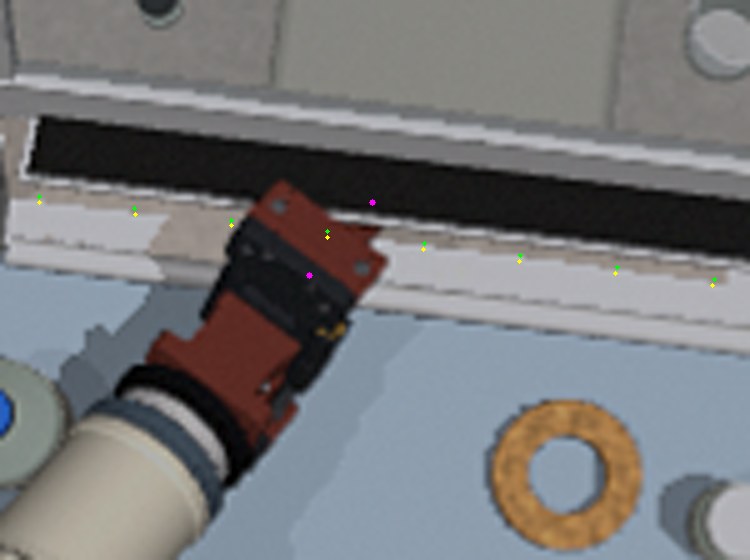

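In both views the lip has already risen: its left corner in the scene went from (221,162) to (222,154). The push force is just small. I re-measure the unobstructed right strip corners and the left corner to get the current sash travel.

```bash
cat >> h.py <<'E'
def stripc(d,s):
    "strip corners by line fits of black mask, on right part; returns OR,IR subpixel approx"
    pts=[lipP(x,y,.095+s+z) for x in(-.05,0) for y in(-.23,.0) for z in(0,.02)]
    uv=proj(d,pts);x0,y0=np.floor(uv.min(0)).astype(int)-6;x1,y1=np.ceil(uv.max(0)).astype(int)+6
    g=d["frame"][y0:y1,x0:x1].max(2);m=(g<50).astype(np.uint8)
    c=max(cv2.findContours(m,cv2.RETR_EXTERNAL,cv2.CHAIN_APPROX_NONE)[0],key=cv2.contourArea)
    for e in np.arange(1,8,.3):
        a=cv2.approxPolyDP(c,e,True)
        if len(a)<=4:break
    return a[:,0]+[x0,y0]
E
python3 - <<'E'
from station import r
from h import *
import pickle
S0,T0=pickle.load(open("st.pkl","rb"))
S=r.snapshot("scene");T=r.snapshot("top");pickle.dump((S,T),open("st2.pkl","wb"))
for n,a,s in(("S0",S0,.03),("T0",T0,.03),("S",S,.05),("T",T,.05)):print(n,stripc(a,s).tolist())
E
```

```text
S0 [[271, 188], [273, 196], [358, 253], [368, 249]]
T0 [[287, 196], [287, 206], [373, 216], [374, 206]]
S [[274, 180], [275, 187], [360, 243], [371, 241]]
T [[288, 192], [288, 202], [375, 213], [375, 202]]
```

```bash
python3 - <<'E'
from h import *
import pickle
S0,T0=pickle.load(open("st.pkl","rb"));S,T=pickle.load(open("st2.pkl","rb"))
for n,s,t,a,b in(("OR0",S0,T0,(358,253),(373,216)),("IR0",S0,T0,(368,249),(374,206)),("OR",S,T,(360,243),(375,213)),("IR",S,T,(371,241),(375,202))):
    X,e=tri([(s,a),(t,b)]);q=X-O;print(n,[(q@k).round(4) for k in(EX,EY,EZ)],e,"sash",(q@EZ-.105).round(4))
# scene-only displacement: pixel shift per mm
p=proj(S,[lipP(-.041,-.205,.135),lipP(-.041,-.205,.155)]);print(p)
p=proj(T,[lipP(-.041,-.205,.135),lipP(-.041,-.205,.155)]);print(p)
E
```

```text
OR0 [np.float64(-0.0406), np.float64(-0.2015), np.float64(0.1349)] [np.float64(1.5), np.float64(1.5)] sash 0.0299
IR0 [np.float64(-0.0105), np.float64(-0.2041), np.float64(0.1364)] [np.float64(0.6), np.float64(0.6)] sash 0.0314
OR [np.float64(-0.0461), np.float64(-0.2007), np.float64(0.1586)] [np.float64(2.6), np.float64(2.6)] sash 0.0536
IR [np.float64(-0.009), np.float64(-0.2027), np.float64(0.1536)] [np.float64(0.8), np.float64(0.8)] sash 0.0486
[[360.20133872 253.91862661]
 [364.07488914 245.02106096]]
[[373.88459747 216.62700418]
 [375.58069079 212.79659653]]
```

The sash has moved about 20 mm and now stands near 0.051, which agrees with the tool contact at s = 0.1466 (0.0516). I push on to about 12 mm short of the pointer, then look.

```bash
python3 - <<'E'
from station import r
from h import *
import pickle
r.servo_line(tcp_for(.245),speed=.05)
s=r.sense();f=s["contact_force"];print(s["clock"],((s["tcp_pos"]-tcp_for(.245))@EZ).round(4),(f@EZ).round(1),(f@EX).round(1))
S=r.snapshot("scene");T=r.snapshot("top");W=r.snapshot("wrist");pickle.dump((S,T,W),open("st3.pkl","wb"))
cv2.imwrite("pics/h1.png",cv2.resize(S["frame"][70:190,190:350,::-1],None,fx=5,fy=5,interpolation=cv2.INTER_CUBIC))
cv2.imwrite("pics/h2.png",cv2.resize(T["frame"][130:230,180:320,::-1],None,fx=5.5,fy=5.5,interpolation=cv2.INTER_CUBIC))
E
```

```text
16.1 0.0 -2.2 0.8
```

View pics/h1.png

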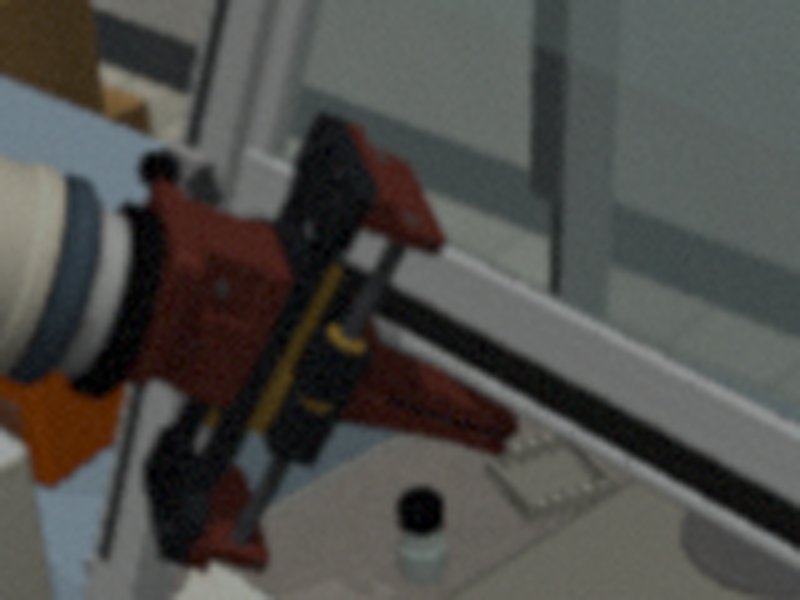

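View pics/h2.png

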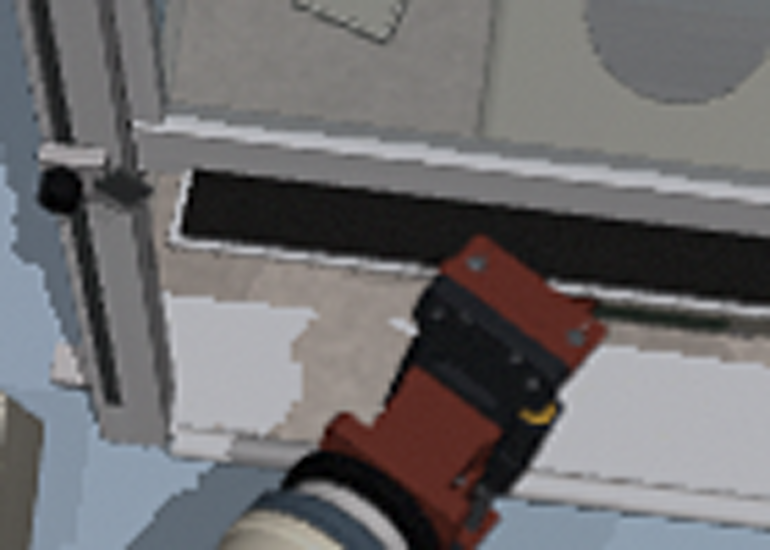

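The sash is close to the pointer, but the gripper hides the lip's left end in the scene view. In the top view the diamond is at (123,188) and the lip corner at (172,240). I back off and look for a wrist-camera pose that sights along the lip plane from close by, for an accurate relative measurement.

```bash
cat > view.py <<'E'
from station import r
from h import *
lo=np.array([-164.24,-49.07,9.68,-86.29,3.28,-151.56]);hi=np.array([164.24,125.15,141.18,266.29,154.24,151.56])
Pt=lipP(-.03,.20,.25)
c0=np.array([.0751,0,.0206]);v0=np.array([-.2726,0,.9621])
A=np.column_stack([np.cross([0,1,0],v0),[0,1,0],v0])  # tool-frame basis with view as third col
out=[];q0=r.sense()["joints"]
for al in range(-60,61,12):
 for el in(0,10,-10):
  v=np.cos(np.radians(al))*EX+np.sin(np.radians(al))*EY
  v=np.cos(np.radians(el))*v-np.sin(np.radians(el))*EZ
  base=toolR(v,np.cross(EZ,v))
  for D in(.24,.30):
   for roll in range(0,360,30):
    Rb=base@Ro.from_euler('z',roll,degrees=True).as_matrix()
    R=Rb@A.T
    tcp=Pt-D*v-R@c0
    b=np.array([tcp+R@[x*.0375,y*.089,z] for x in(-1,1) for y in(-1,1) for z in(0,.102)]+[tcp+R@[0,0,.182]])
    if ((b-O)@EX).max()>-.055 or b[:,2].min()<.16: continue
    q=r.inverse_kinematics(tcp,rpy(R))
    if q is None: continue
    m=min((q-lo).min(),(hi-q).min())
    if m<2: continue
    out.append((np.abs(q-q0).max(),al,el,D,roll,m,tcp.round(3),np.round(q),rpy(R)))
out.sort(key=lambda t:t[0]);print(len(out))
for o in out[:14]:print(round(o[0]),o[1:5],round(o[5],1),o[6],o[7])
E
python3 view.py
```

```text
341
14 (12, 0, 0.24, 300) 14.2 [0.398 0.227 0.372] [ 39. -35. 116. -47.  60. -95.]
18 (0, 10, 0.24, 300) 31.5 [0.437 0.274 0.403] [ 42. -18.  98. -47.  77. -93.]
19 (12, 0, 0.24, 270) 14.3 [0.383 0.239 0.337] [  44.  -35.  121.  -62.   59. -110.]
19 (12, 0, 0.3, 300) 6.1 [0.343 0.22  0.394] [ 44. -43. 118. -48.  67. -95.]
21 (12, 10, 0.24, 270) 17.3 [0.402 0.237 0.374] [  40.  -32.  113.  -48.   63. -125.]
21 (0, 10, 0.24, 270) 29.3 [0.418 0.287 0.37 ] [  46.  -18.  104.  -57.   76. -113.]
21 (12, 10, 0.3, 300) 13.1 [0.373 0.219 0.438] [  39.  -36.  107.  -37.   73. -107.]
21 (12, -10, 0.24, 270) 8.7 [0.371 0.241 0.297] [ 46. -34. 128. -78.  57. -93.]
22 (0, 10, 0.3, 300) 26.9 [0.386 0.28  0.435] [ 47. -22.  99. -48.  84. -93.]
22 (0, 0, 0.24, 300) 28.0 [0.412 0.277 0.369] [ 46. -21. 107. -58.  73. -82.]
22 (12, 10, 0.3, 270) 10.3 [0.351 0.231 0.405] [  45.  -39.  114.  -48.   71. -126.]
22 (12, 10, 0.24, 300) 19.8 [0.423 0.226 0.406] [  35.  -29.  106.  -36.   66. -107.]
24 (-12, 10, 0.24, 270) 25.1 [0.442 0.332 0.362] [  49.   -4.   93.  -61.   88. -107.]
24 (0, 0, 0.24, 270) 17.8 [0.399 0.289 0.333] [  49.  -19.  111.  -69.   73. -101.]
```

```bash
cat >> h.py <<'E'
def viewpose(al=12,el=0,D=.24,roll=300,Pt=None):
    Pt=lipP(-.03,.20,.25) if Pt is None else Pt
    c0=np.array([.0751,0,.0206]);v0=np.array([-.2726,0,.9621])
    A=np.column_stack([np.cross([0,1,0],v0),[0,1,0],v0])
    v=np.cos(np.radians(al))*EX+np.sin(np.radians(al))*EY
    v=np.cos(np.radians(el))*v-np.sin(np.radians(el))*EZ
    R=toolR(v,np.cross(EZ,v))@Ro.from_euler('z',roll,degrees=True).as_matrix()@A.T
    return Pt-D*v-R@c0,rpy(R)
E
python3 - <<'E'
from station import r
from h import *
import pickle
r.servo_line(tcp_for(.233),speed=.08)
r.servo_line(tcp_for(.233,-.06),speed=.15)
r.reach(*viewpose())
r.wait(.15)
print(r.sense()["clock"],r.sense()["contact_force"].round(1))
S=r.snapshot("scene");T=r.snapshot("top");W=r.snapshot("wrist");pickle.dump((S,T,W),open("st4.pkl","wb"))
cv2.imwrite("pics/i_w.png",W["frame"][:,:,::-1])
cv2.imwrite("pics/i_s.png",S["frame"][:,:,::-1])
E
```

```text
18.0083 [ 0.3  0.2 -0.3]
```

View pics/i_w.png

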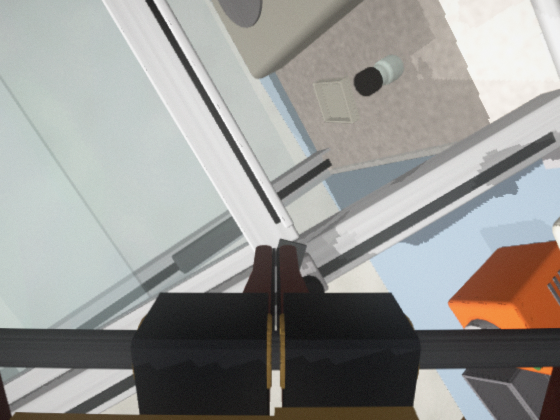

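View pics/i_s.png

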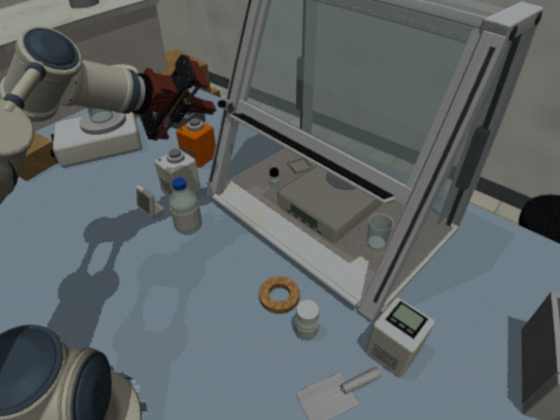

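The wrist view shows the lip's end at (288,222) and the diamond at (290,248), partly behind the fingers. I shift the view so they sit clear of the gripper.

```bash
python3 - <<'E'
from station import r
from h import *
import pickle
W=pickle.load(open("st4.pkl","rb"))[2];dn=np.array(W["R"])[1]
print("down in lip axes",[(dn@e).round(2) for e in(EX,EY,EZ)])
p,o=viewpose(Pt=lipP(-.03,.20,.25)+.055*dn)
print(p,r.inverse_kinematics(p,o))
r.servo_line(p,speed=.12);r.wait(.2)
print(r.sense()["clock"])
W=r.snapshot("wrist");pickle.dump(W,open("w5.pkl","wb"))
uv=proj(W,[lipP(-.043,.21,.245),lipP(-.023,.219,.257)]);print(uv)
u,v=uv.mean(0).astype(int)
x0,y0=u-70,max(v-55,0)
print("origin",x0,y0)
cv2.imwrite("pics/j_w.png",W["frame"][:,:,::-1])
cv2.imwrite("pics/j_c.png",cv2.resize(W["frame"][y0:y0+110,x0:x0+140,::-1],None,fx=5.5,fy=5.5,interpolation=cv2.INTER_CUBIC))
E
```

```text
down in lip axes [np.float64(-0.18), np.float64(0.85), np.float64(0.5)]
[0.40461947 0.27295055 0.40130895] [ 43.44072379 -28.05336006 108.36137851 -49.56715349  63.53884171
 -91.85682162]
18.9667
[[290.89228876 132.64035736]
 [277.46931968 154.02741376]]
origin 214 88
```

View pics/j_c.png

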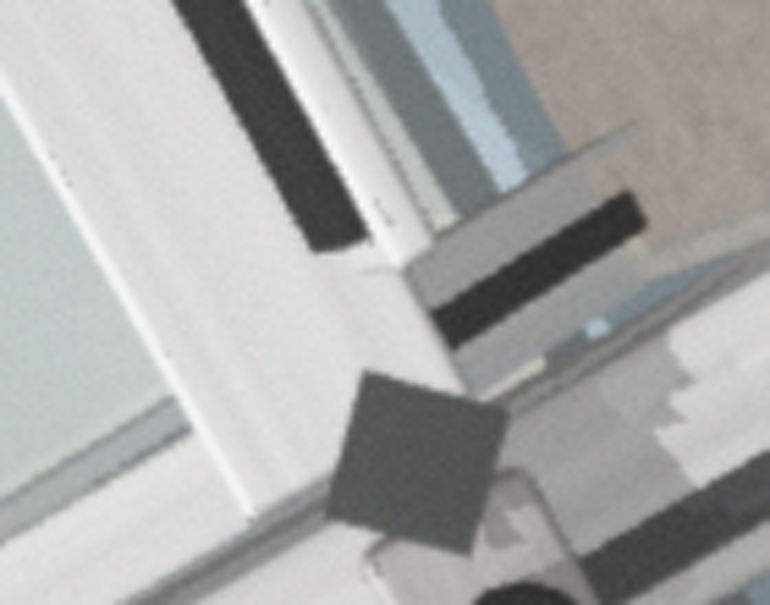

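View pics/j_w.png

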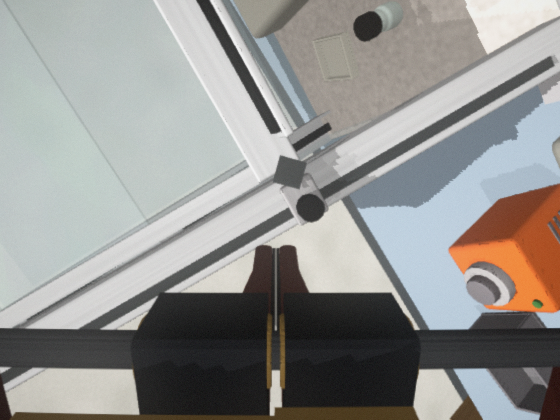

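The close view is clear. The diamond's tip (the corner towards the lip) is at crop (365,372), which is pixel (280.4,155.6). The lip's lower outer end corner is near crop (431,242), pixel (292.4,132). I cast rays onto their planes and take edge profiles along the lip.

```bash
cat > meas.py <<'E'
from h import *
import pickle,sys
def lipc(X):q=X-O;return np.array([q@EX,q@EY,q@EZ])
def measure(W,s0,tip=None):
    g=cv2.cvtColor(W["frame"],cv2.COLOR_RGB2GRAY).astype(np.float32)
    # diamond: dark grey quad near the expected tip
    uv=proj(W,[lipP(-.023,.232,.257)])[0];x0,y0=(uv-22).astype(int)
    f=W["frame"][y0:y0+44,x0:x0+44]
    m=((f.max(2)<105)).astype(np.uint8);m=cv2.morphologyEx(m,cv2.MORPH_OPEN,np.ones((5,5),np.uint8))
    n,lab,st,cen=cv2.connectedComponentsWithStats(m)
    k=min(range(1,n),key=lambda i:np.linalg.norm(cen[i]-22))
    c=cv2.findContours((lab==k).astype(np.uint8),cv2.RETR_EXTERNAL,cv2.CHAIN_APPROX_NONE)[0][0]
    rc=cv2.minAreaRect(c);bx=cv2.boxPoints(rc)+[x0,y0]
    P=[lipc(plane(W,b,EX,EX@O-.023)) for b in bx]
    print("diamond rect",rc[1],[ (p[1:]*1000).round(1).tolist() for p in P],"centre",(lipc(plane(W,np.array(rc[0])+[x0,y0],EX,EX@O-.023))*1000).round(1))
    print("tip",(min(P,key=lambda p:p[1])*1000).round(1))
    ss=np.arange(s0-.02,s0+.026,.0005)
    for y in(.13,.15,.17,.19,.20,.205):
        uv=proj(W,[lipP(-.043,y,s) for s in ss]).astype(np.float32)
        pr=cv2.remap(g,uv[:,0].reshape(1,-1),uv[:,1].reshape(1,-1),cv2.INTER_LINEAR)[0]
        gr=np.gradient(cv2.GaussianBlur(pr.reshape(1,-1),(0,0),1.5)[0])
        pk=[(round(ss[i]*1000,1),round(float(gr[i]),1)) for i in range(1,len(gr)-1) if abs(gr[i])>2.5 and abs(gr[i])>=abs(gr[i-1]) and abs(gr[i])>=abs(gr[i+1])]
        print("y",y,pk)
E
python3 - <<'E'
from meas import *
W=pickle.load(open("w5.pkl","rb"))
measure(W,.245)
for n,uv,x in(("tip",(280.4,155.6),-.023),("corner",(292.4,132.0),-.043)):print(n,(lipc(plane(W,uv,EX,EX@O+x))*1000).round(1))
o=-np.array(W["R"]).T@W["t"];print("cam",lipc(o).round(3))
E
```

```text
diamond rect (27.8915958404541, 27.16398811340332) [[233.6, 269.1], [220.4, 256.5], [233.5, 242.8], [247.0, 255.3]] centre [-23.  233.5 255.9]
tip [-23.  220.4 256.5]
y 0.13 [(np.float64(234.0), 34.2), (np.float64(239.5), -11.0), (np.float64(244.0), 16.3), (np.float64(247.5), 4.5), (np.float64(249.5), -39.3), (np.float64(256.5), 32.9)]
y 0.15 [(np.float64(238.0), -7.2), (np.float64(240.5), 3.0), (np.float64(244.0), 17.9), (np.float64(249.5), -39.2), (np.float64(256.5), 31.5)]
y 0.17 [(np.float64(226.5), -4.0), (np.float64(231.0), 11.1), (np.float64(237.0), -13.5), (np.float64(242.0), 9.0), (np.float64(244.5), 10.9), (np.float64(249.5), -38.9), (np.float64(256.5), 31.6)]
y 0.19 [(np.float64(226.0), -4.1), (np.float64(231.5), 11.3), (np.float64(235.5), -13.8), (np.float64(241.0), 13.7), (np.float64(244.5), 10.4), (np.float64(249.5), -38.6), (np.float64(256.0), 32.3)]
y 0.2 [(np.float64(226.0), -5.0), (np.float64(231.5), 13.2), (np.float64(235.0), -16.4), (np.float64(240.5), 15.5), (np.float64(242.5), -2.6), (np.float64(244.5), 10.7), (np.float64(249.5), -39.5), (np.float64(256.5), 31.0)]
y 0.205 [(np.float64(226.0), -4.2), (np.float64(230.5), 12.8), (np.float64(235.0), -16.4), (np.float64(240.5), 16.2), (np.float64(244.5), 8.8), (np.float64(247.5), 4.6), (np.float64(249.5), -36.2), (np.float64(254.5), 21.1)]
tip [-23.  220.9 255.8]
corner [-43.  210.1 244. ]
cam [-0.275  0.196  0.277]
```

Measured: the lip edge is at 244.1 mm and the pointer tip at 256.0 mm along the travel, so 11.9 mm remain. Sash is 0.149, pointer 0.161. The tool commanded at 245 gave 244.1, so I push slowly to a command of 256.1, about 0.8 mm short, then look again.

```bash
cat > push.py <<'E'
from station import r
from meas import *
import sys
s=float(sys.argv[1]);tag=sys.argv[2]
r.reach(tcp_for(.232,-.06),rpy(RT))
r.servo_line(tcp_for(.232),speed=.1)
r.servo_line(tcp_for(s-.008),speed=.05)
r.servo_line(tcp_for(s),speed=.015);r.wait(.1)
q=r.sense();print(q["clock"],"err",((q["tcp_pos"]-tcp_for(s))@EZ*1000).round(2),"F",(q["contact_force"]@EZ).round(1))
r.servo_line(tcp_for(.235),speed=.08)
r.servo_line(tcp_for(.233,-.06),speed=.15)
dn=np.array(pickle.load(open("st4.pkl","rb"))[2]["R"])[1]
r.reach(*viewpose(Pt=lipP(-.03,.20,.25)+.055*dn));r.wait(.2)
W=r.snapshot("wrist");pickle.dump(W,open(f"w_{tag}.pkl","wb"));print(r.sense()["clock"])
cv2.imwrite(f"pics/{tag}.png",cv2.resize(W["frame"][88:198,214:354,::-1],None,fx=5.5,fy=5.5,interpolation=cv2.INTER_CUBIC))
measure(W,.255)
E
python3 push.py .2561 k1
```

```text
21.9583 err -0.02 F -1.5
24.1083
diamond rect (27.732486724853516, 38.07868957519531) [[233.5, 268.8], [215.0, 251.4], [227.7, 237.7], [246.7, 255.0]] centre [-23.  230.6 253.2]
tip [-23.  215.  251.4]
y 0.13 [(np.float64(239.0), -10.1), (np.float64(244.5), 13.2), (np.float64(254.0), -3.9), (np.float64(256.0), 9.2), (np.float64(260.5), -38.8), (np.float64(266.0), 33.1)]
y 0.15 [(np.float64(238.0), -7.9), (np.float64(243.5), 13.3), (np.float64(253.5), -5.5), (np.float64(255.5), 11.1), (np.float64(260.5), -38.7), (np.float64(266.0), 32.1)]
y 0.17 [(np.float64(237.0), -13.1), (np.float64(242.0), 13.4), (np.float64(254.0), -4.6), (np.float64(256.0), 10.1), (np.float64(260.5), -39.3), (np.float64(266.0), 33.3)]
y 0.19 [(np.float64(236.0), -11.2), (np.float64(241.0), 14.1), (np.float64(253.5), -5.7), (np.float64(255.5), 10.9), (np.float64(260.5), -38.5), (np.float64(266.0), 34.0)]
y 0.2 [(np.float64(236.0), -5.3), (np.float64(240.5), 15.3), (np.float64(253.5), -4.5), (np.float64(256.0), 10.3), (np.float64(260.5), -37.1), (np.float64(266.0), 33.0)]
y 0.205 [(np.float64(240.5), 16.2), (np.float64(253.5), -5.1), (np.float64(255.5), 11.1), (np.float64(260.5), -34.6), (np.float64(265.0), 27.2)]
```

View pics/k1.png

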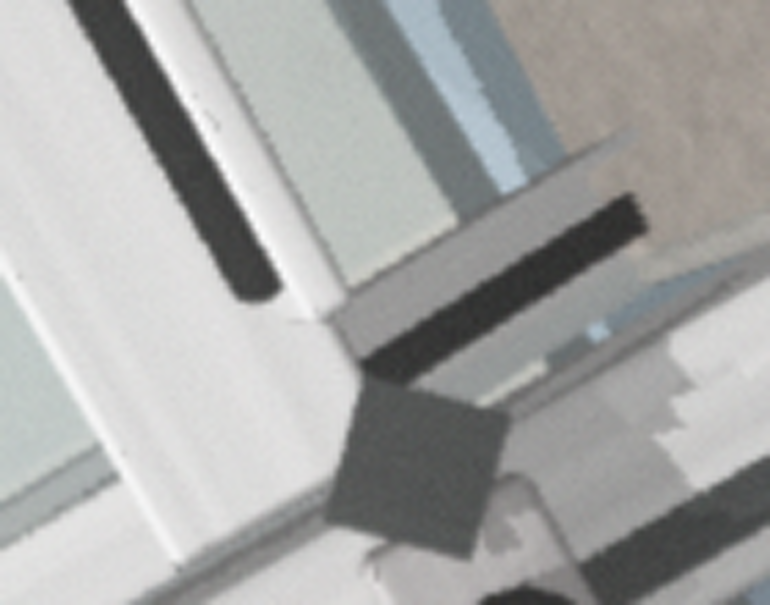

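The lip edge is now 255.1–255.7 mm by the two edge estimates, against the tip at 255.9, so it is 0.2–0.8 mm short and not past. I accept that rather than risk overshoot. I draw the arm well back, check that everything else stands as before, and hand in.

```bash
python3 - <<'E'
from station import r
from meas import *
p=r.sense()["tcp_pos"]
r.servo_line(p+[-.06,.03,.06],speed=.15);r.wait(.2)
S0,T0=pickle.load(open("st.pkl","rb"))
print(r.sense()["clock"],r.sense()["contact_force"].round(1))
S=r.snapshot("scene");T=r.snapshot("top")
cv2.imwrite("pics/z_s.png",S["frame"][:,:,::-1]);cv2.imwrite("pics/z_t.png",T["frame"][:,:,::-1])
def shift(a,b,x,y,w=18):
    A=a["frame"][y-w:y+w,x-w:x+w];B=b["frame"][y-w-5:y+w+5,x-w-5:x+w+5]
    _,m,_,l=cv2.minMaxLoc(cv2.matchTemplate(B,A,cv2.TM_CCOEFF_NORMED));return l[0]-5,l[1]-5,round(m,2)
for n,a,b,x,y in(("bottle",T0,T,208,243),("jar",T0,T,357,264),("cork",T0,T,323,254),("spatula",T0,T,395,290),("hygro",T0,T,167,252),("vial",T0,T,241,158),("beaker",T0,T,357,164),("dish",T0,T,245,127),("bottle s",S0,S,184,205),("jar s",S0,S,307,318)):print(n,shift(a,b,x,y))
E
```

```text
25.05 [-0.1  0.4 -0.8]
bottle (0, 0, 0.99)
jar (0, 0, 1.0)
cork (0, 0, 1.0)
spatula (0, 0, 1.0)
hygro (0, 0, 0.16)
vial (-5, 5, 0.28)
beaker (0, 0, 0.15)
dish (0, 0, 0.74)
bottle s (0, 0, 0.98)
jar s (0, 0, 1.0)
```

View pics/z_s.png

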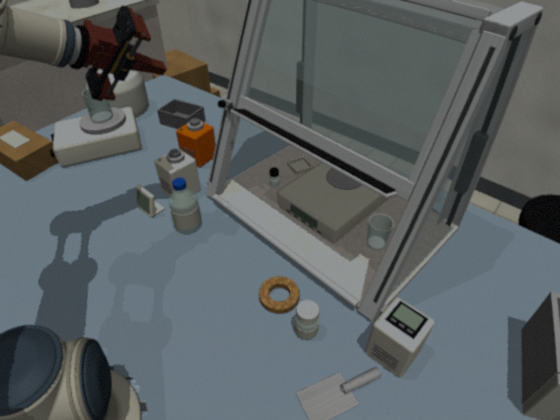

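View pics/z_t.png

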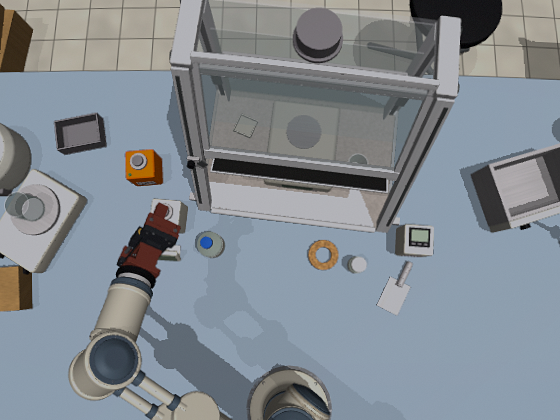

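The sash stands beside the pointer (scene (226,105), top (205,162)). The bottle, jar, cork and spatula have not shifted. The hygrometer is unmoved at scene (148,200), and the top-view mismatches come from the arm or sash covering those spots. The arm is clear of everything and the force reading is about 0.

```bash
python3 -c "
from station import r
print(r.hand_in(),r.sense()['clock'])"
```

```text
the job is handed in; nothing more can be done
the job is handed in; nothing more can be done
```

The job is handed in at about 25 s of the 51 s allowed. I first pressed the fan button on the white left pod, down about 6 mm to a hard stop at 13.5 N, and a picture showed it back up after I let go. Then I pushed the sash up from beneath its lip with closed fingers, in two pushes, and withdrew the arm.

- **Sash height:** the last close wrist view put the lip's lower edge at 255.1–255.7 mm along the travel and the pointer tip at 255.9 mm, so the sash stands about 0.2–0.8 mm short and not past. A third estimate, from the rubber strip, read about 1.4 mm short.
- **Diamond fit:** in that last view the automatic fit to the pointer failed because it merged with the dark band behind. I used the tip position from the earlier view, as the pointer is fixed.
- **Sash force:** the wrist force reading showed almost no push load, so I confirmed the sash's movement from the pictures instead.
- **Other items:** the bottle, jar, cork ring and spatula showed no shift in the image comparison. The hygrometer, vial, beaker and dish were hidden or changed by the arm or sash in the top view. I checked the hygrometer by eye in the scene view, and nothing went near the other three.

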